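# Square a glass plate into the corner of an alignment jig

### The arm

A 6-joint arm with a two-finger parallel gripper is mounted at the origin on a cart in front of the work surface, level with it; the furniture and walls round the work are solid. World frame = base frame: x ahead of the robot, y to its left, z up, the work surface at z = 0. Lengths are in m, angles in rad, forces in N, time in s.
With the tool pointing down it reaches from about 0.35 to 0.775 m from the base axis. Payload 5.5 kg.
Tool frame: the origin (TCP) lies between the finger pads; the fingertips stand 19 mm ahead of it and the grasp point (between the pads) is the TCP; z points along the fingers, x is the direction in which the jaws open and shut, and the axes are right-handed (so a half turn about z gives the same grasp; the last joint's range is limited). The gripper opens to 85 mm and grips with 20 to 120 N. Pads are 22 mm wide; open, the fingers measure 114 mm over their backs; the gripper's body (76 mm by 85 mm) begins 54 mm behind the grasp point. The pads swing forward as they close: fully open they stand 13 mm farther back than shut.
Start: joints at [-0.14, 0.313, 0.046, 1.304, 0, 1.431], TCP at [0.575, -0, 0.25] pointing down, gripper open.
Joint ranges: [-2.76, 2.76], [-0.86, 1.69], [-1.03, 1.26], [-2.2, 2.34], [-1.47, 1.5], [-3.14, 3.14]. Speed limits (rad/s): [2.57, 2.57, 3.14, 3.14, 3.14, 3.14].

### API

Orientations are given as a unit quaternion [w, x, y, z].
In Python, from workcell import env gives the robot as it stands. The module is installed in compiled form; this text tells all that it offers.
- The arm moves only by the tool carry_out, never from a script. Its argument "steps" is a list of rows, each a list of 7 numbers: the gripper command: -1 is shut, 1 is fully open, values between are in proportion, then the shift along the tool's x, y, z in m, then the turn, a rotation vector about the tool's x, y, z in rad. A call has 1 to 20 rows; each row shifts and turns the commanded pose from where the row before left it, along the tool's axes as they then stand; what a row does not reach is not made up. A row lasts 1/8 s, in which the tool goes at most 62.5 mm and 10.7 degrees, less where a joint would pass 70% of its speed; a pose out of reach is approached as far as the arm can. A call with a gripper value outside its range is refused whole. The fingers move at their own pace and stop on an object; "grip_force" is the grip in N (left out, the last holds). Time passes only in rows, so rows that do not move let the fingers close. It gives the time, the measured TCP pose, the force and the opening at its end, in the units of the state.
- env.get_state(): the state, without advancing time (a new reading comes with each control period).
- env.read_camera(name): name is "scene" or "side" or "wrist"; returns a dict with "color" (400x640x3 uint8, red, green, blue), "K" (3x3 intrinsics, pixels), "R" (3x3) and "t" (3): a world point X has camera coordinates R X + t. Camera axes: x right, y down, z forward; pixel columns grow to the right and rows downward; lengths in m; the calibration is good to about 2 mm. A picture is of the moment at which its call begins. There is no depth.
- env.hand_in(): hands the job in, once; it reports no verdict.
The state is a dict: "clock": time; "joint_pos": joint angles; "qvel": joint speeds; "tau": joint torques, N m; "tcp_pos": TCP position; "orientation": TCP orientation; "wrist_force": force on the tool from outside, world axes, zero at the start; "ft_torque": the same for the moment, N m; "finger_gap": finger opening in m.
Only numpy, scipy, OpenCV 4.12 (cv2) and the standard library are available. Lean on these libraries where they do the work, as an engineer would, in place of code of your own. Each camera call takes 0.05 s, during which the arm holds its last target. There are 200 camera calls.

### The job

Lift the nudging tool out of its grey rest by its black handle and, holding it upright, use the end of its rod to nudge the loose glass plate across the alignment jig: first press its long edge flush against the long stop, then slide it along and press its short edge against the short stop, so that it ends flat, square and home on both. Touch the glass with the tool only and press it home firmly but gently (some 5 N; over 12 N its edges chip), then hang the tool back in its rest and leave everything else where it is.

Things in the scene. Friction and masses are not known exactly. Their poses are not given: they have to be found in the camera images.
- jig: Alignment jig, fixed: flat aluminium base 140 x 170 mm (its x, y), top face 12 mm above the bench. Origin at the centre of the underside. The long stop lies along its +x edge, the short stop along its -y edge.
- jig_corner (a point): The square inner corner where the planes of the two stop faces meet, on the base's top face (jig frame: x +55, y -70, z +12 mm). Axes as the jig's. The plate's free room lies to -x and +y of it. With the plate home, the plate's origin is at x -30, y +45, z 0 mm in this frame.
- long_stop: Steel bar 15 mm wide, 170 mm long, 10 mm above the jig's top face, fixed along the jig's +x edge. Origin on the lower edge of its inner (stop) face at mid length; face looks to -x of the jig.
- short_stop: Steel bar 15 mm wide, 105 mm long, 10 mm above the jig's top face, fixed along the jig's -y edge. Origin on the lower edge of its inner (stop) face at mid length; face looks to +y of the jig.
- plate: Loose thick glass plate, greenish, one end frosted white, 60 x 90 x 8 mm (its x, y, z), about 0.1 kg, lying on the jig within about 3 cm of either stop and up to 13 degrees askew. Origin at the centre of the underside. It slides with well under 2 N; its edges chip if the nudger presses it with more than 12 N.
- nudger: Hand tool hanging upright in the rest, 90 g. Square collar 44 x 44 x 5 mm; origin at the centre of its underside, z up. Below it a round rod 8 mm thick on a stiff ball joint at the origin, its rounded end 59 mm below the origin. The rod is askew: its end stands up to 6 mm off the handle's axis in x and in y, differently each time and not measured, so contact must be felt.
- handle (a point): Point on the axis of the nudger's black, flat-sided handle, 14 x 14 mm (faces along the nudger's x and y), 36 mm above the nudger's origin. The handle runs from 5 to 65 mm above the origin, a small knob to 68 mm. Axes as the nudger's.
- rest: Grey plastic block 60 x 60 x 70 mm, fixed to the bench, with a square hole in its top. Origin at the centre of the underside.
- hole (a point): Centre of the hole's mouth, on the block's top face 70 mm above the bench. Hole 28 mm square, 64 mm deep. The nudger's collar rests on the block's top round the hole, with the rod hanging free inside; the nudger's origin is then at this point, its axes along the block's.
- stain_bottle: Brown dropper bottle, 38 mm wide, 94 mm high, bystander. Origin at the centre of the underside.
- slip_box: Small box 29 x 29 x 21 mm, bystander. Origin at the centre of the underside.
- pot: Sample pot with screw cap, 38 mm wide, 54 mm high, bystander. Origin at the centre of the underside.
- dish: Open clear dish, 87 mm wide, 13 mm high, bystander. Origin at the centre of the underside.

How it is judged:
By the outcome, as a careful person would: the job done as asked, in the order asked, and still so for the second after the job is handed in, with the robot touching nothing.
It also fails if it takes over 72 s, if anything falls off the work surface, if the arm or the gripper's body presses on something with over 40 N, if the wrist force passes 120 N, or if a joint passes its speed limit or range.

## Working session

There is one attempt and no reset: what is moved stays moved. The work goes in short steps, Python scripts to look and compute and a tool call to move; the robot and the scene stay as the last step left them, time stands still between calls to the robot, and variables do not carry over. Pictures are saved under pics/ and viewed, about 8 in all and at most 12, crops included, and the job is handed in when it is done.

Besides the shell and the picture viewer there is one more tool, called after "Emit:" as name([rows], argument=value, ...), one row to a line, values as JSON. carry_out: Moves the arm, as the interface text tells. Its arguments: {"type":"object","properties":{"steps":{"type":"array","items":{"type":"array","items":{"type":"number"}}},"grip_force":{"type":"number"}},"required":["steps"]}

```bash
mkdir -p pics; cat > h.py <<'E'
import numpy as np, cv2
from workcell import env
def snap(n,f):
    d=env.read_camera(n); cv2.imwrite(f'pics/{f}.png',d['color'][:,:,::-1]); np.savez(f'pics/{f}.npz',**d); return d
def load(f): return np.load(f'pics/{f}.npz')
def ray(d,uv,z):
    "pixel(s) -> world on plane z"
    uv=np.atleast_2d(uv).astype(float); p=np.c_[uv,np.ones(len(uv))]@np.linalg.inv(d['K']).T@d['R']
    c=-d['R'].T@d['t']; return c+p*((z-c[2])/p[:,2])[:,None]
def proj(d,X):
    q=(np.atleast_2d(X)@d['R'].T+d['t'])@d['K'].T; return q[:,:2]/q[:,2:]
E
python3 - <<'E'
from h import *
np.set_printoptions(precision=4,suppress=True)
for n in ['scene','side','wrist']:
    d=snap(n,n+'0'); print(n,-d['R'].T@d['t'],d['R'][2],d['K'][0,0])
print(env.get_state())
E
```

```text
scene [-0.3237 -0.7349  0.7641] [ 0.6494  0.5793 -0.4925] 431.9689864018635
side [0.5205 0.893  0.8674] [ 0.0456 -0.7395 -0.6716] 403.85871084203166
wrist [0.5732 0.0793 0.3732] [-0.0023 -0.3079 -0.9514] 297.1464190175586
{'clock': 0.15, 'joint_pos': array([-0.1396,  0.3138,  0.0452,  1.3036, -0.    ,  1.4312]), 'qvel': array([ 0.0003, -0.0011,  0.0038, -0.0002,  0.001 , -0.0001]), 'tau': array([  0.0018, -48.1067,  29.8816,   0.0139,  -0.0001,  -0.0001]), 'tcp_pos': array([0.5746, 0.    , 0.2496]), 'orientation': array([-0.0001,  1.    ,  0.    , -0.0007]), 'wrist_force': array([ 0.269 ,  0.3459, -0.3515]), 'ft_torque': array([ 0.0476, -0.0437,  0.0345]), 'finger_gap': 0.085596297618493}
```

View pics/scene0.png

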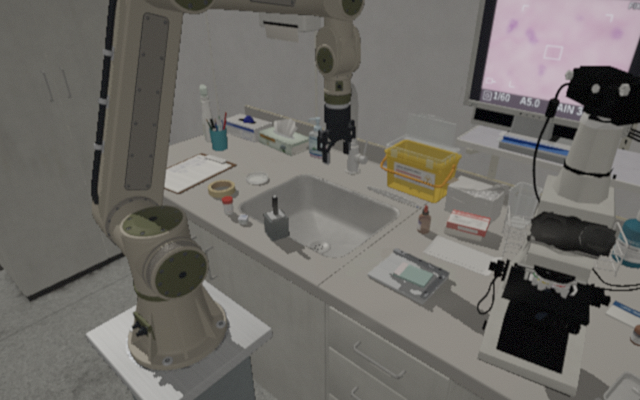

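View pics/wrist0.png

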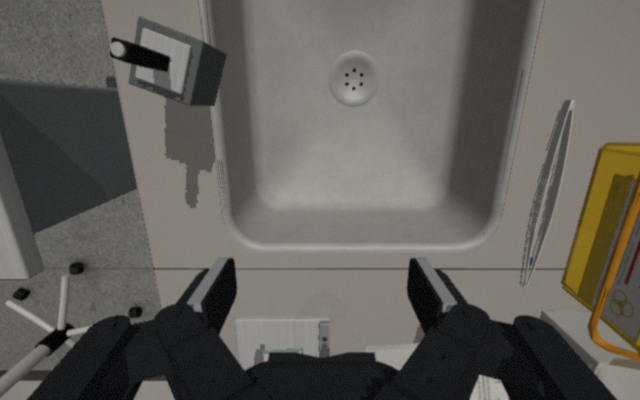

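View pics/side0.png

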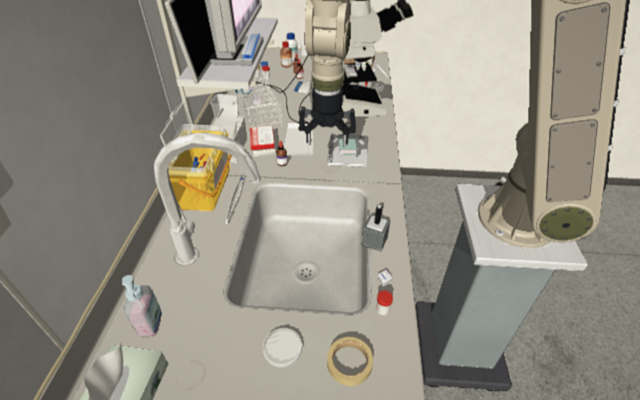

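The scene view shows the rest at about (276,227), the jig at (408,275) and the bottle at (424,218). The wrist view shows the tool at (165,60), with the handle knob at (118,48). The side view shows the rest at (376,232), the jig at (348,150), and the box and pot at (385,276) and (384,300).

```bash
python3 - <<'E'
from h import *
np.set_printoptions(precision=4,suppress=True)
w=load('wrist0');s=load('scene0');e=load('side0')
print('collar w',ray(w,[[168,62]],.075),'knob w',ray(w,[[118,48]],.138))
print('knob scene',ray(s,[[275,198]],.138),'side',ray(e,[[379,206]],.138))
print('jig scene',ray(s,[[408,275]],.012),'side',ray(e,[[348,150]],.012), 'w right edge',ray(w,[[330,320],[236,320]],.012))
print('bottle',ray(e,[[281,163]],0),'box',ray(e,[[385,280]],0),'pot',ray(e,[[384,312]],0), 'dish', ray(e,[[283,345]],0))
c=w['color']; crop=cv2.resize(c[0:130,90:250],None,fx=4,fy=4,interpolation=cv2.INTER_CUBIC)
c2=cv2.resize(s['color'][235:315,355:465],None,fx=5,fy=5,interpolation=cv2.INTER_CUBIC)
o=np.zeros((520+0,640,3),np.uint8);o[:]=crop
cv2.imwrite('pics/crop1.png',np.vstack([cv2.resize(o,(400,325)),cv2.resize(c2,(400,275))])[:,:,::-1])
E
```

```text
collar w [[0.4319 0.118  0.075 ]] knob w [[0.4275 0.119  0.138 ]]
knob scene [[0.4184 0.107  0.138 ]] side [[0.4277 0.1182 0.138 ]]
jig scene [[ 0.5106 -0.3041  0.012 ]] side [[ 0.5152 -0.301   0.012 ]] w right edge [[ 0.5849 -0.2182  0.012 ]
 [ 0.447  -0.2185  0.012 ]]
bottle [[ 0.7473 -0.2206  0.    ]] box [[0.4023 0.2511 0.    ]] pot [[0.4084 0.346  0.    ]] dish [[0.6405 0.4486 0.    ]]
```

View pics/crop1.png

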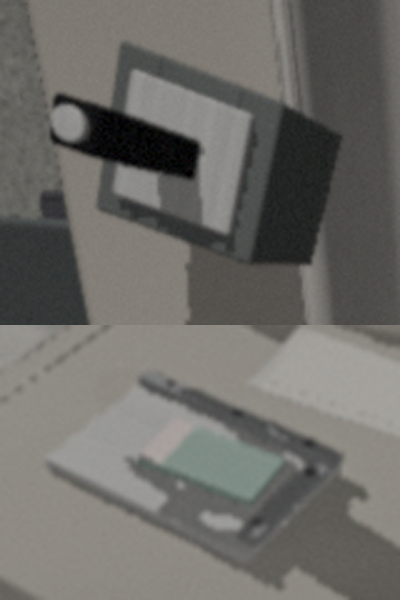

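The crop shows the collar corners at crop pixels (133,72), (252,115), (235,235) and (113,190). Below it, the plate lies on the jig with its frosted end towards +y and both stops on the far sides.

```bash
python3 - <<'E'
from h import *
np.set_printoptions(precision=4,suppress=True)
w=load('wrist0');s=load('scene0');e=load('side0')
P=np.array([[133,72],[252,115],[235,235],[113,190]])/2.5+[90,0]
C=ray(w,P,.075);print(C,C.mean(0)); D=np.roll(C,-1,0)-C; print(np.degrees(np.arctan2(D[:,1],D[:,0])),np.linalg.norm(D,axis=1))
print('scope base',ray(s,[[482,355],[510,262],[490,235]],0), 'head/eyepiece scene at z .25',ray(s,[[535,215],[540,240]],.25),ray(e,[[350,45],[395,15]],.25))
E
```

```text
[[0.4141 0.1449 0.075 ]
 [0.4545 0.1312 0.075 ]
 [0.4426 0.0905 0.075 ]
 [0.3995 0.1062 0.075 ]] [0.4277 0.1182 0.075 ]
[ -18.73   -106.3382  160.0001   69.3583] [0.0427 0.0424 0.0459 0.0414]
scope base [[ 0.3957 -0.5623  0.    ]
 [ 0.7628 -0.4852  0.    ]
 [ 0.8577 -0.3875  0.    ]] head/eyepiece scene at z .25 [[ 0.6145 -0.5451  0.25  ]
 [ 0.5204 -0.5858  0.25  ]] [[ 0.529  -0.6628  0.25  ]
 [ 0.3348 -1.0257  0.25  ]]
```

Emit:
carry_out([
  [1, -0.0075, 0.04, 0, 0, 0, 0],
  [1, -0.0075, 0.04, 0, 0, 0, 0],
  [1, -0.0075, 0.04, 0, 0, 0, 0],
  [1, -0.0075, 0.04, 0, 0, 0, 0],
  [1, -0.0075, 0.04, 0, 0, 0, 0],
  [1, -0.0075, 0.04, 0, 0, 0, 0],
  [1, -0.0075, 0.04, 0, 0, 0, 0],
  [1, -0.0075, 0.04, 0, 0, 0, 0],
  [1, 0, 0, 0, 0, 0, 0],
  [1, 0, 0, 0, 0, 0, 0],
])

```text
clock: 1.4
tcp_pos: [0.5148, -0.3196, 0.2499]
orientation: [-0.001, 1.0, -0.0, -0.0]
wrist_force: [0.3, 0.1, -0.3]
finger_gap: 0.0853
```

```bash
python3 - <<'E'
from h import *
d=snap('wrist','w1'); c=cv2.resize(d['color'],None,fx=1.25,fy=1.25,interpolation=cv2.INTER_CUBIC)
c=cv2.convertScaleAbs(c,alpha=1.5); cv2.imwrite('pics/w1v.png',c[:,:,::-1])
E
```

```text
(no output)
```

View pics/w1v.png

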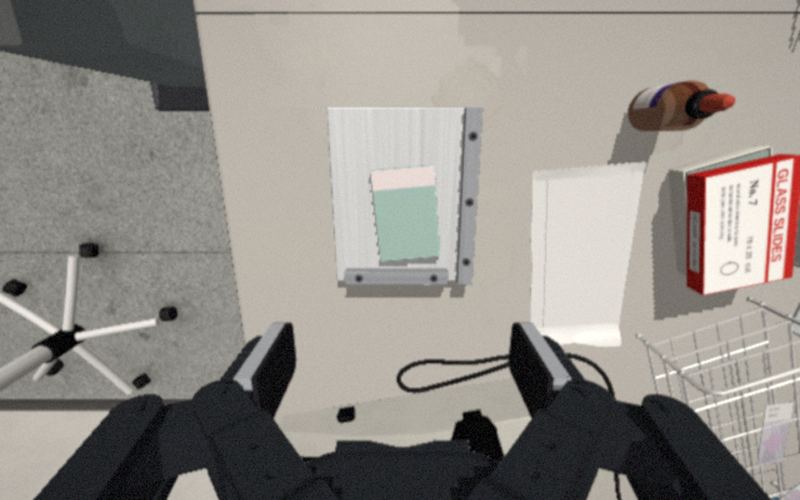

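The jig fills (328..483, 107..287), with the long stop on the right, the short stop at the bottom and the plate corners near (371,170), (435,166), (439,257) and (379,262). I'll crop in to get the edges.

```bash
python3 - <<'E'
from h import *
np.set_printoptions(precision=4,suppress=True)
d=load('w1'); c=d['color']
hsv=cv2.cvtColor(c,cv2.COLOR_RGB2HSV)
x0,y0=255,80; k=4
cr=cv2.convertScaleAbs(cv2.resize(c[y0:y0+155,x0:x0+140],None,fx=k,fy=k,interpolation=cv2.INTER_CUBIC),alpha=1.6)
cv2.imwrite('pics/w1c.png',cr[:596,:,::-1])
# plate: green and pink (saturation differs from grey)
a=c.astype(int); g=((a[:,:,1]-a[:,:,0]>12)|(a[:,:,0]-a[:,:,1]>9)).astype(np.uint8)
g[:,:290]=0;g[:,360:]=0;g[:128]=0;g[214:]=0
g=cv2.morphologyEx(g,cv2.MORPH_OPEN,np.ones((3,3)))
ct=max(cv2.findContours(g,0,2)[0],key=cv2.contourArea)
Q=ray(d,ct[:,0,:],.020)[:,:2]
r=cv2.minAreaRect((Q*1000).astype(np.float32)); print(r,cv2.boxPoints(r)); print(cv2.boxPoints(cv2.minAreaRect(ct)))
E
```

```text
((517.5152587890625, -324.8680114746094), (59.108924865722656, 69.3016586303711), 5.2702860832214355) [[ 484.903  -293.0784]
 [ 491.2686 -362.087 ]
 [ 550.1276 -356.6577]
 [ 543.762  -287.649 ]]
[[298.2574 153.5743]
 [347.5644 148.6436]
 [353.0792 203.7921]
 [303.7723 208.7228]]
```

View pics/w1c.png

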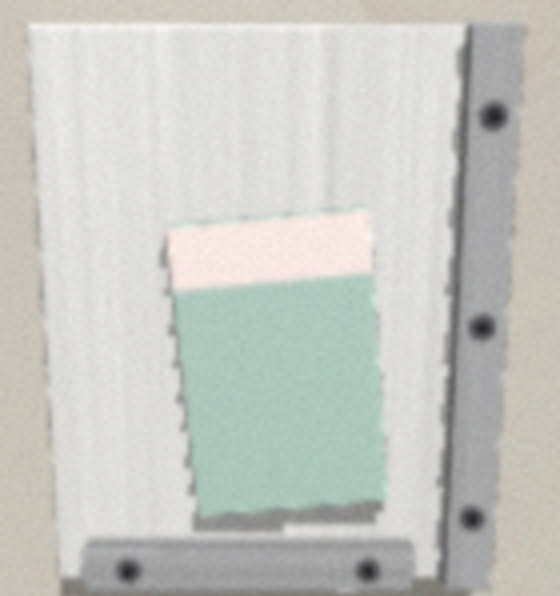

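The enlarged crop shows the plate's top corners at (167,228), (369,210), (385,505) and (199,516). The long stop's inner edge runs from (470,24) to (443,585), and the short stop's inner top edge from (85,540) to (412,540).

```bash
python3 - <<'E'
from h import *
np.set_printoptions(precision=4,suppress=True)
d=load('w1')
R=lambda p,z:ray(d,np.array(p)/4+[255-.4,80-.4],z)[:,:2]
ang=lambda v:np.degrees(np.arctan2(v[1],v[0]))
P=R([[167,228],[369,210],[385,505],[199,516]],.020)
print('plate',P,P.mean(0)); D=np.roll(P,-1,0)-P; print([ang(v) for v in D],np.linalg.norm(D,axis=1))
L=R([[470,24],[443,585],[526,24],[490,590]],.022);print('long',L,ang(L[0]-L[1]),ang(L[2]-L[3]))
S=R([[85,540],[412,540],[85,583],[412,588]],.022);print('short',S,ang(S[1]-S[0]))
B=R([[28,24],[60,580]],.012);print('base',B,ang(B[0]-B[1]))
print('bottle',ray(d,np.array([[660,125]])/1.25,0))
E
```

```text
plate [[ 0.4834 -0.2736]
 [ 0.5422 -0.2685]
 [ 0.5496 -0.3588]
 [ 0.4912 -0.3625]] [ 0.5166 -0.3158]
[np.float64(4.985686464635249), np.float64(-85.32849695087111), np.float64(-176.3986005802588), np.float64(94.98975355464152)] [0.059  0.0906 0.0585 0.0892]
long [[ 0.5686 -0.2183]
 [ 0.5687 -0.385 ]
 [ 0.584  -0.2183]
 [ 0.5838 -0.3867]] 90.03537075316426 89.91317114967137
short [[ 0.4553 -0.3698]
 [ 0.5583 -0.3697]
 [ 0.4546 -0.3844]
 [ 0.5589 -0.386 ]] 0.028995727524624638
base [[ 0.4448 -0.2176]
 [ 0.4447 -0.3874]] 89.98811235384846
bottle [[ 0.758  -0.2328  0.    ]]
```

Jig yaw is about 0, with its corner at about (0.569, -0.370). The plate is at (0.517, -0.316) with a yaw of +5°. The handle is at (0.4277, 0.118) with a yaw of about -19°. I'll move to above the handle.

Emit:
carry_out([
  [1, -0.0087, -0.0438, 0, 0, 0, 0],
  [1, -0.0087, -0.0438, 0, 0, 0, 0],
  [1, -0.0087, -0.0438, 0, 0, 0, 0],
  [1, -0.0087, -0.0438, 0, 0, 0, 0],
  [1, -0.0087, -0.0438, 0, 0, 0, 0],
  [1, -0.0087, -0.0438, 0, 0, 0, 0],
  [1, -0.0087, -0.0438, 0, 0, 0, 0],
  [1, -0.0087, -0.0438, 0, 0, 0, 0],
  [1, -0.0087, -0.0438, 0, 0, 0, 0],
  [1, -0.0087, -0.0438, 0, 0, 0, 0],
  [1, 0, 0, 0, 0, 0, 0.1658],
  [1, 0, 0, 0, 0, 0, 0.1658],
  [1, 0, 0, 0, 0, 0, 0],
  [1, 0, 0, 0, 0, 0, 0],
])

```text
clock: 3.2
tcp_pos: [0.4277, 0.1184, 0.2504]
orientation: [-0.0, 0.987, -0.163, 0.0]
wrist_force: [-0.3, -0.5, 0.7]
finger_gap: 0.0855
```

```bash
python3 - <<'E'
from h import *
d=snap('wrist','w2'); c=cv2.resize(d['color'],None,fx=1.25,fy=1.25,interpolation=cv2.INTER_CUBIC)
c=cv2.convertScaleAbs(c,alpha=1.5); cv2.imwrite('pics/w2v.png',c[:,:,::-1]); s=env.get_state(); print(s['tcp_pos'],s['orientation'],s['joint_pos'])
E
```

```text
[0.42777903 0.11822478 0.25037199] [-2.59178908e-05  9.86502412e-01 -1.63746710e-01  7.50542473e-05] [ 8.83843185e-02  5.94107050e-02 -2.67180550e-01  1.24404677e+00
  1.26323407e-05  1.98815553e+00]
```

View pics/w2v.png

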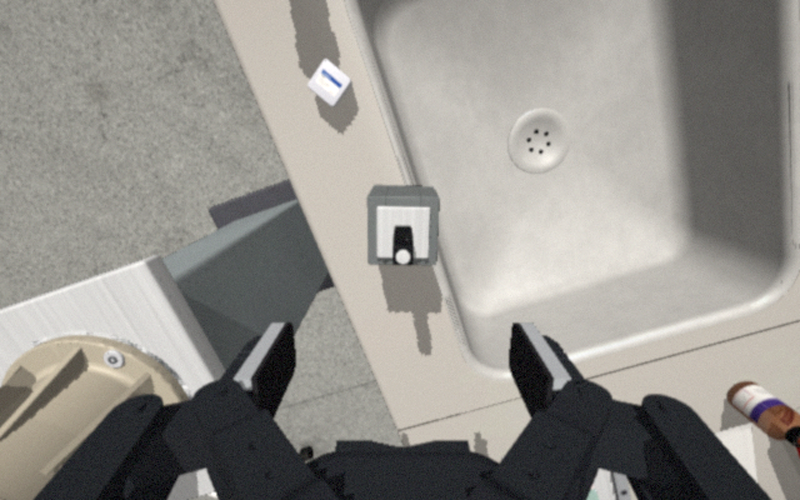

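The tool is square to the jaws and centred: the knob is at (403,257) and the collar spans roughly (376..432, 206..263).

```bash
python3 - <<'E'
from h import *
np.set_printoptions(precision=4,suppress=True)
d=load('w2'); g=lambda p,z:ray(d,np.array(p)/1.25,z)
print(g([[403,257]],.138)); C=g([[377,206],[429,206],[432,263],[376,263]],.075);print(C.mean(0))
for a,b in((0,1),(3,2),(3,0),(2,1)):v=C[b]-C[a];print(np.degrees(np.arctan2(v[1],v[0])),np.linalg.norm(v))
B=g([[368,194],[438,194],[439,264],[368,264]],.07);print(B.mean(0))
E
```

```text
[[0.4266 0.1184 0.138 ]]
[0.4266 0.1164 0.075 ]
-18.7649843394295 0.04227805446686489
-18.75909316265344 0.04781290432372755
69.05175503119693 0.04916609381942878
75.49797205637806 0.04926177503128757
[0.4274 0.1194 0.07  ]
```

Emit:
carry_out([
  [1, 0, 0, 0.024, 0, 0, 0],
  [1, 0, 0, 0.024, 0, 0, 0],
  [1, 0, 0, 0.024, 0, 0, 0],
  [1, 0, 0, 0.024, 0, 0, 0],
  [1, 0, 0, 0.024, 0, 0, 0],
  [1, 0, 0, 0.0244, 0, 0, 0],
  [1, 0, 0, 0, 0, 0, 0],
  [0.2, 0, 0, 0, 0, 0, 0],
  [-0.2, 0, 0, 0, 0, 0, 0],
  [-0.5, 0, 0, 0, 0, 0, 0],
  [-0.7, 0, 0, 0, 0, 0, 0],
  [-1, 0, 0, 0, 0, 0, 0],
  [-1, 0, 0, 0, 0, 0, 0],
  [-1, 0, 0, 0, 0, 0, 0],
  [-1, 0, 0, 0, 0, 0, 0],
], grip_force=100)

```text
clock: 5.12
tcp_pos: [0.4284, 0.118, 0.1065]
orientation: [-0.0, 0.986, -0.165, 0.001]
wrist_force: [-0.6, 0.5, 5.9]
finger_gap: 0.0127
```

Emit:
carry_out([
  [-1, 0, 0, -0.003, 0, 0, 0],
  [-1, 0, 0, -0.01, 0, 0, 0],
  [-1, 0, 0, -0.02, 0, 0, 0],
  [-1, 0, 0, -0.025, 0, 0, 0],
  [-1, 0, 0, -0.025, 0, 0, 0],
  [-1, 0, 0, -0.025, 0, 0, 0],
  [-1, 0, 0, -0.02, 0, 0, 0],
  [-1, 0, 0, -0.012, 0, 0, 0],
  [-1, 0, 0, 0, 0, 0, 0],
  [-1, 0, 0, 0, 0, 0, 0],
])

```text
clock: 6.38
tcp_pos: [0.4276, 0.1179, 0.2452]
orientation: [0.0, 0.986, -0.165, -0.001]
wrist_force: [0.5, -0.1, -1.0]
finger_gap: 0.0127
```

```bash
python3 - <<'E'
from h import *
w=snap('wrist','w3');e=snap('side','e3');s=snap('scene','s3')
a=cv2.resize(e['color'][130:250,310:450],(560,480),interpolation=cv2.INTER_CUBIC)[:, :]
b=cv2.resize(s['color'][120:250,220:340],(443,480),interpolation=cv2.INTER_CUBIC)
i=cv2.resize(np.hstack([a[:,80:440],b]),None,fx=.99,fy=.99)
cv2.imwrite('pics/c3.png',cv2.convertScaleAbs(i,alpha=1.4)[:,:,::-1]); t=env.get_state(); print(t['tcp_pos'],t['orientation'],t['wrist_force'],t['finger_gap'])
E
```

```text
[0.42752521 0.11793052 0.24506816] [ 2.10931725e-04  9.86285039e-01 -1.65049066e-01 -7.63966925e-04] [-0.0089151  -0.02411908 -1.08798906] 0.01274157942137824
```

View pics/c3.png

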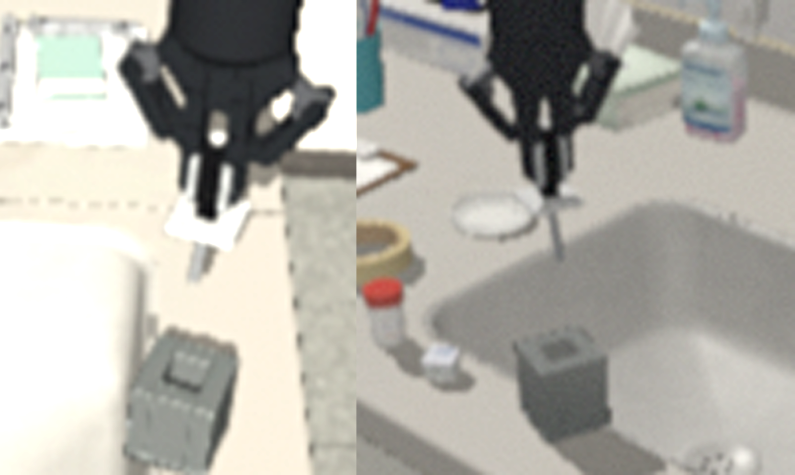

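The tool is held upright and clear of the rest. The rod tip is at about (197,277) in the side half and (560,258) in the scene half. I'll triangulate the tip offset.

```bash
python3 - <<'E'
from h import *
np.set_printoptions(precision=4,suppress=True)
e=load('e3');s=load('s3');z=.2450-.0365-.059
ue=[310+(80+197/.99)/4-.4,130+277/.99/4-.4]; us=[220+(560/.99-360)/3.69-.4,120+258/.99/3.69-.4]
E_=ray(e,[ue],z)[0];S_=ray(s,[us],z)[0];print(E_,S_)
A=[];
for d,u in((e,ue),(s,us)):
    P=d['K']@np.c_[d['R'],d['t']];A.append(P)
X=cv2.triangulatePoints(A[0],A[1],np.array(ue),np.array(us));X=X[:3,0]/X[3];print(X,X-env.get_state()['tcp_pos'])
# calibration bias check: collar/handle base: expected position of tcp projected
print(proj(e,[.4275,.1179,.2085]),proj(s,[.4275,.1179,.2085]),ue,us)
E
```

```text
[0.4276 0.1057 0.1495] [0.4382 0.1255 0.1495]
[0.4285 0.1145 0.1574] [ 0.001  -0.0035 -0.0877]
[[381.8361 185.5374]] [[273.2563 174.5007]] [379.34747474747473, 199.54949494949494] [275.3334866277956, 190.22494867372916]
```

Emit:
carry_out([
  [-1, 0, 0, 0, 0, 0, -0.1658],
  [-1, 0, 0, 0, 0, 0, -0.1658],
  [-1, 0.005, 0.048, 0, 0, 0, 0],
  [-1, 0.005, 0.048, 0, 0, 0, 0],
  [-1, 0.005, 0.048, 0, 0, 0, 0],
  [-1, 0.005, 0.048, 0, 0, 0, 0],
  [-1, 0.005, 0.048, 0, 0, 0, 0],
  [-1, 0.005, 0.048, 0, 0, 0, 0],
  [-1, 0.005, 0.048, 0, 0, 0, 0],
  [-1, 0.005, 0.048, 0, 0, 0, 0],
  [-1, 0.0045, 0.048, 0, 0, 0, 0],
  [-1, 0, 0, 0.025, 0, 0, 0],
  [-1, 0, 0, 0.025, 0, 0, 0],
  [-1, 0, 0, 0.025, 0, 0, 0],
  [-1, 0, 0, 0.025, 0, 0, 0],
  [-1, 0, 0, 0.015, 0, 0, 0],
  [-1, 0, 0, 0, 0, 0, 0],
  [-1, 0, 0, 0, 0, 0, 0],
], grip_force=120)

```text
clock: 8.78
tcp_pos: [0.473, -0.3144, 0.1317]
orientation: [0.0, 1.0, 0.0, 0.0]
wrist_force: [-1.0, 0.9, -1.0]
finger_gap: 0.0122
```

```bash
python3 - <<'E'
from h import *
np.set_printoptions(precision=4,suppress=True)
e=snap('side','e4');w=snap('wrist','w4')
a=cv2.resize(e['color'][95:185,300:390],(500,500),interpolation=cv2.INTER_CUBIC)
b=w['color'][:320,220:420]; b=cv2.resize(b,(300,480)); b=cv2.copyMakeBorder(b,0,20,0,0,0)
cv2.imwrite('pics/c4.png',cv2.convertScaleAbs(np.hstack([a,b]),alpha=1.2)[:,:,::-1]); t=env.get_state(); print(t['tcp_pos'],t['orientation'],t['wrist_force'],t['finger_gap'],t['joint_pos'])
E
```

```text
[ 0.4732 -0.3145  0.1321] [0.0007 1.     0.     0.0008] [-0.7344 -0.3113 -0.3304] 0.012772626118254589 [-0.7279  0.3599 -0.185   1.0237  0.      0.8428]
```

View pics/c4.png

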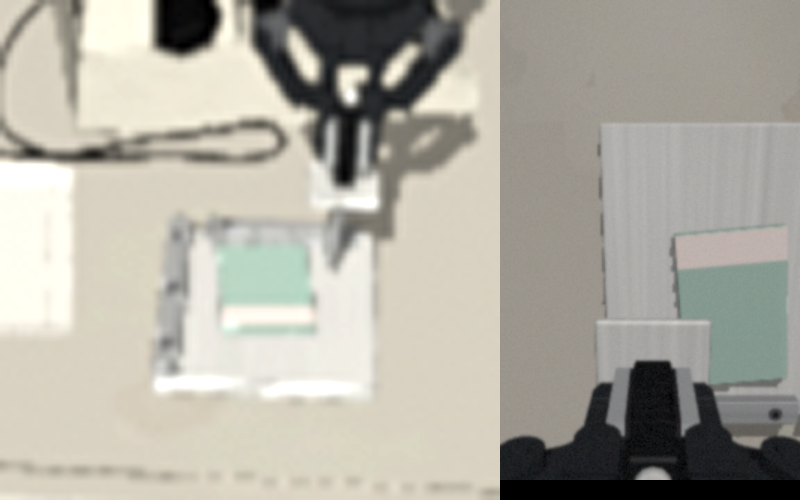

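The tool is upright left of the plate, with the rod tip at about (335,265) in the side half, clear of the plate's -x edge. I'll descend beside the plate.

Emit:
carry_out([
  [-1, 0, 0, 0.008, 0, 0, 0],
  [-1, 0, 0, 0.008, 0, 0, 0],
  [-1, 0, 0, 0.004, 0, 0, 0],
  [-1, 0, 0, 0.002, 0, 0, 0],
  [-1, 0, 0, 0, 0, 0, 0],
  [-1, 0, 0, 0, 0, 0, 0],
  [-1, 0, 0, 0, 0, 0, 0],
])

```text
clock: 9.75
tcp_pos: [0.4727, -0.3142, 0.1092]
orientation: [0.0, 1.0, -0.0, 0.0]
wrist_force: [-0.2, -0.5, -1.2]
finger_gap: 0.0126
```

```bash
cat > st.py <<'E'
from h import *
np.set_printoptions(precision=4,suppress=True)
t=env.get_state(); print(t['clock'],t['tcp_pos'],t['orientation'],t['wrist_force'],t['ft_torque'])
E
python3 st.py
```

```text
9.75 [ 0.4727 -0.3142  0.1092] [ 0.0002  1.     -0.      0.0002] [-0.2443 -0.4613 -1.2118] [-0.0046 -0.0066  0.0092]
```

Emit:
carry_out([
  [-1, 0.003, 0, 0, 0, 0, 0],
  [-1, 0.003, 0, 0, 0, 0, 0],
  [-1, 0.003, 0, 0, 0, 0, 0],
  [-1, 0.003, 0, 0, 0, 0, 0],
  [-1, 0.003, 0, 0, 0, 0, 0],
  [-1, 0.003, 0, 0, 0, 0, 0],
])

```text
clock: 10.5
tcp_pos: [0.4907, -0.314, 0.1089]
orientation: [-0.0, 1.0, 0.0, -0.0]
wrist_force: [-0.8, 0.7, -0.8]
finger_gap: 0.0123
```

```bash
python3 st.py
```

```text
10.5 [ 0.4907 -0.314   0.1089] [-0.  1.  0. -0.] [-0.7826  0.7203 -0.8201] [-0.0193  0.2289 -0.0141]
```

Emit:
carry_out([
  [-1, 0.002, 0, 0, 0, 0, 0],
  [-1, 0.002, 0, 0, 0, 0, 0],
  [-1, 0.001, 0, 0, 0, 0, 0],
])

```text
clock: 10.88
tcp_pos: [0.4957, -0.314, 0.1089]
orientation: [-0.0, 1.0, 0.0, 0.0]
wrist_force: [-1.0, -0.5, -0.2]
finger_gap: 0.0121
```

```bash
python3 st.py
```

```text
10.875 [ 0.4957 -0.314   0.1089] [-0.  1.  0.  0.] [-1.0069 -0.5141 -0.2326] [ 0.002   0.2528 -0.0012]
```

Emit:
carry_out([
  [-1, 0.001, 0, 0, 0, 0, 0],
  [-1, 0.001, 0, 0, 0, 0, 0],
  [-1, 0.001, 0, 0, 0, 0, 0],
])

```text
clock: 11.25
tcp_pos: [0.4986, -0.314, 0.1089]
orientation: [-0.0, 1.0, -0.0, 0.0]
wrist_force: [-1.8, -0.1, -0.7]
finger_gap: 0.0126
```

```bash
python3 st.py
```

```text
11.25 [ 0.4986 -0.314   0.1089] [-0.  1. -0.  0.] [-1.7876 -0.0937 -0.6661] [0.0268 0.3559 0.0147]
```

Emit:
carry_out([
  [-1, 0.001, 0, 0, 0, 0, 0],
  [-1, 0.001, 0, 0, 0, 0, 0],
])

```text
clock: 11.5
tcp_pos: [0.4998, -0.3137, 0.1087]
orientation: [-0.0, 1.0, -0.0, -0.001]
wrist_force: [-3.0, 0.7, 0.4]
finger_gap: 0.0125
```

```bash
python3 st.py
```

```text
11.5 [ 0.4998 -0.3137  0.1087] [-0.0003  1.     -0.0001 -0.0008] [-3.0288  0.6701  0.3556] [ 0.2918  0.9994 -0.0206]
```

Emit:
carry_out([
  [-1, 0.001, 0, 0, 0, 0, 0],
  [-1, 0.001, 0, 0, 0, 0, 0],
])

```text
clock: 11.75
tcp_pos: [0.5021, -0.3134, 0.1085]
orientation: [-0.001, 1.0, 0.0, -0.0]
wrist_force: [-2.9, 1.6, -1.6]
finger_gap: 0.0126
```

```bash
python3 st.py; python3 - <<'E'
from h import *
d=snap('wrist','w5')
a=d['color'].astype(int); g=((a[:,:,1]-a[:,:,0]>12)).astype(np.uint8)
E
```

```text
11.75 [ 0.5021 -0.3134  0.1085] [-0.0006  1.      0.     -0.0004] [-2.8801  1.5535 -1.6043] [0.4109 0.7973 0.0179]
```

```bash
python3 - <<'E'
from h import *
np.set_printoptions(precision=4,suppress=True)
d=load('w5')
cr=cv2.resize(d['color'][100:270,250:450],None,fx=4,fy=4,interpolation=cv2.INTER_CUBIC)[:600]
cv2.imwrite('pics/c5.png',cv2.convertScaleAbs(cr,alpha=1.5)[:,:,::-1])
E
```

```text
(no output)
```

View pics/c5.png

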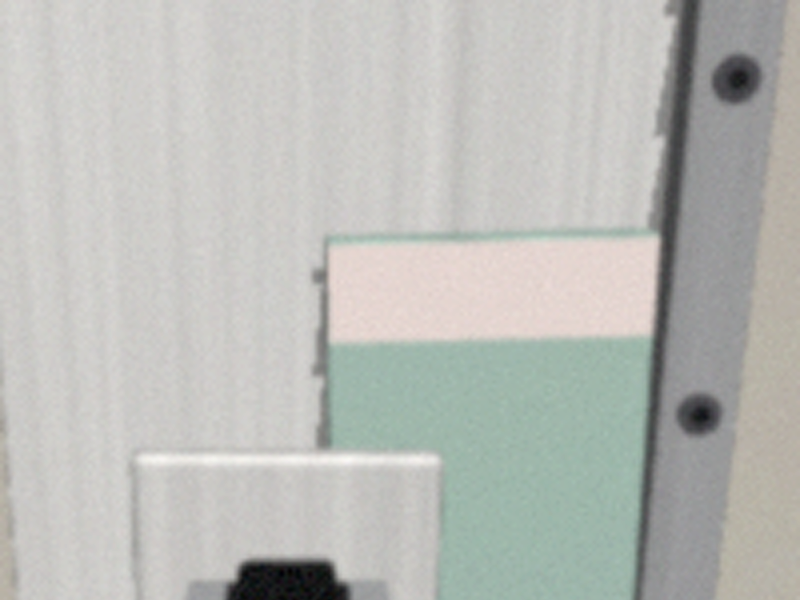

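The plate is nearly flush. Its top edge runs from (328,240) to (658,233), about 1° askew still, with a thin gap to the long stop. I'll keep pressing.

Emit:
carry_out([
  [-1, 0.001, 0, 0, 0, 0, 0],
  [-1, 0, 0, 0, 0, 0, 0],
])

```text
clock: 12.05
tcp_pos: [0.5032, -0.3139, 0.1087]
orientation: [-0.0, 1.0, 0.0, -0.0]
wrist_force: [-4.9, 2.3, -0.7]
finger_gap: 0.0125
```

```bash
cat > pl.py <<'E'
import sys
from h import *
np.set_printoptions(precision=4,suppress=True)
d=snap('wrist',sys.argv[1]); a=cv2.GaussianBlur(d['color'],(3,3),0).astype(int)
r=a[:,:,0]-a[:,:,1]
def line(pts,z=.02):
    P=ray(d,np.array(pts),z)[:,:2]; vx,vy,x,y=cv2.fitLine((P*1000).astype(np.float32),cv2.DIST_HUBER,0,.01,.01).ravel()
    return P,np.array([x,y]),np.array([vx,vy])
# pink/green boundary rows (18mm-ish line parallel to plate x) and green right edge
g=(r<-8)
X0,Y0=[int(v) for v in sys.argv[2:4]]  # pixel in green near boundary, centre
top=[];
for u in range(X0-25,X0+26,2):
    col=r[:,u]; v=Y0
    while v>5 and col[v]<-4: v-=1
    f=(col[v+1]+4)/(col[v+1]-col[v]+1e-9); top.append([u,v+1-f])
P,c,vv=line(top); print('frost line y@',P[:,1].mean()*1000,'yaw',np.degrees(np.arctan(vv[1]/vv[0])))
rt=[]
for v in range(Y0+2,Y0+40,2):
    u=X0
    while r[v,u]<-4 and u<600: u+=1
    rt.append([u-.5,v])
P,c,vv=line(rt); print('right edge x@',P[:,0].min()*1000,P[:,0].max()*1000,'yaw',np.degrees(np.arctan(-vv[0]/vv[1])))
lf=[]
E
python3 st.py; python3 pl.py w6 375 192
```

```text
12.05 [ 0.5032 -0.3139  0.1087] [-0.0001  1.      0.     -0.0004] [-4.9224  2.2595 -0.7118] [0.3317 1.1553 0.0096]
frost line y@ -289.0918434262692 yaw 0.44273698
right edge x@ 569.1175704663175 570.0306880741948 yaw 0.25752977
```

Emit:
carry_out([
  [-1, 0.0005, 0, 0, 0, 0, 0],
  [-1, 0, 0, 0, 0, 0, 0],
  [-1, 0, 0, 0, 0, 0, 0],
])

```text
clock: 12.48
tcp_pos: [0.5035, -0.3139, 0.1087]
orientation: [-0.0, 1.0, -0.0, -0.001]
wrist_force: [-4.1, 1.3, -0.9]
finger_gap: 0.0125
```

```bash
python3 st.py; python3 pl.py w7 375 192
```

```text
12.475 [ 0.5035 -0.3139  0.1087] [-0.0002  1.     -0.0001 -0.0006] [-4.1107  1.3319 -0.9294] [0.3559 1.3537 0.003 ]
frost line y@ -289.087358797825 yaw 0.44814727
right edge x@ 569.136892134415 569.9162042843728 yaw -0.12720291
```

The long edge is flush: right-edge yaw is about 0 and the press was about 5 N. I'll back off, lift and move to the +y end.

Emit:
carry_out([
  [-1, -0.004, 0, 0, 0, 0, 0],
  [-1, -0.006, 0, 0, 0, 0, 0],
  [-1, 0, 0, -0.015, 0, 0, 0],
  [-1, 0, 0, -0.015, 0, 0, 0],
  [-1, 0.005, -0.015, 0, 0, 0, 0],
  [-1, 0.013, -0.015, 0, 0, 0, 0],
  [-1, 0.013, -0.015, 0, 0, 0, 0],
  [-1, 0.0125, -0.014, 0, 0, 0, 0],
  [-1, 0, 0, 0, 0, 0, 0],
  [-1, 0, 0, 0.012, 0, 0, 0],
  [-1, 0, 0, 0.012, 0, 0, 0],
  [-1, 0, 0, 0.0055, 0, 0, 0],
  [-1, 0, 0, 0, 0, 0, 0],
  [-1, 0, 0, 0, 0, 0, 0],
  [-1, 0, 0, 0, 0, 0, 0],
])

```text
clock: 14.4
tcp_pos: [0.5378, -0.2553, 0.1099]
orientation: [0.0, 1.0, -0.0, 0.0]
wrist_force: [-0.0, -0.5, -1.4]
finger_gap: 0.0121
```

```bash
python3 st.py; python3 - <<'E'
from h import *
d=snap('scene','s8');e=snap('side','e8')
a=cv2.resize(d['color'][220:310,355:465],(490,400),interpolation=cv2.INTER_CUBIC)
b=cv2.resize(e['color'][100:180,310:385],(300,400),interpolation=cv2.INTER_CUBIC)
cv2.imwrite('pics/c8.png',cv2.convertScaleAbs(np.hstack([a,b]),alpha=1.2)[:,:,::-1])
E
```

```text
14.4 [ 0.5378 -0.2553  0.1099] [ 0.0003  1.     -0.0001  0.0005] [-0.0415 -0.53   -1.4449] [-0.0282 -0.0308  0.0184]
```

View pics/c8.png

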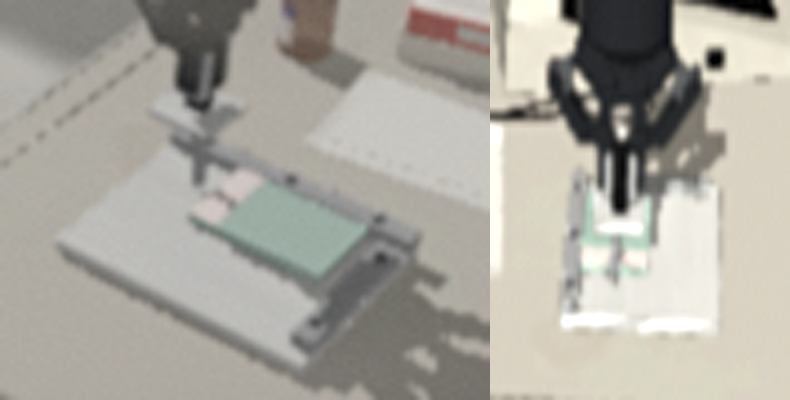

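The rod end stands clear of the plate, centred on the frosted end: tip at (616,275) with the plate end spanning 582–648 in the side half. I'll push in -y.

Emit:
carry_out([
  [-1, 0, 0.002, 0.0005, 0, 0, 0],
  [-1, 0, 0.003, 0.0005, 0, 0, 0],
  [-1, 0, 0.003, 0, 0, 0, 0],
  [-1, 0, 0.002, 0, 0, 0, 0],
])

```text
clock: 15.0
tcp_pos: [0.5375, -0.2651, 0.1084]
orientation: [-0.0, 1.0, -0.0, 0.0]
wrist_force: [0.0, 1.1, -0.6]
finger_gap: 0.0122
```

```bash
python3 st.py
```

```text
15.0 [ 0.5375 -0.2651  0.1084] [-0.0003  1.     -0.0001  0.    ] [ 0.0438  1.0804 -0.6388] [ 0.287  -0.0466 -0.0191]
```

Emit:
carry_out([
  [-1, 0, 0.002, 0, 0, 0, 0],
  [-1, 0, 0.001, 0, 0, 0, 0],
])

```text
clock: 15.25
tcp_pos: [0.5375, -0.268, 0.1084]
orientation: [-0.0, 1.0, -0.0, 0.0]
wrist_force: [0.6, 0.3, -0.5]
finger_gap: 0.0123
```

```bash
python3 st.py
```

```text
15.25 [ 0.5375 -0.268   0.1084] [-0.0001  1.     -0.      0.    ] [ 0.5855  0.3355 -0.5343] [ 0.2541 -0.0268 -0.0116]
```

Emit:
carry_out([
  [-1, 0, 0.001, 0, 0, 0, 0],
  [-1, 0, 0.001, 0, 0, 0, 0],
])

```text
clock: 15.5
tcp_pos: [0.5375, -0.27, 0.1084]
orientation: [-0.0, 1.0, 0.0, 0.0]
wrist_force: [-0.9, 0.6, -1.8]
finger_gap: 0.0121
```

```bash
python3 st.py
```

```text
15.5 [ 0.5375 -0.27    0.1084] [-0.  1.  0.  0.] [-0.9459  0.5851 -1.7598] [ 0.256  -0.0387 -0.0031]
```

Sliding at about 1 N. I'll continue in small steps.

Emit:
carry_out([
  [-1, 0, 0.001, 0, 0, 0, 0],
  [-1, 0, 0.001, 0, 0, 0, 0],
  [-1, 0, 0.001, 0, 0, 0, 0],
])

```text
clock: 15.88
tcp_pos: [0.5375, -0.2731, 0.1084]
orientation: [0.0, 1.0, 0.0, -0.0]
wrist_force: [0.4, 0.2, -0.9]
finger_gap: 0.0125
```

```bash
python3 st.py
```

```text
15.875 [ 0.5375 -0.2731  0.1084] [ 0.  1.  0. -0.] [ 0.4352  0.191  -0.8868] [ 0.2069 -0.0228 -0.0051]
```

Emit:
carry_out([
  [-1, 0, 0.001, 0, 0, 0, 0],
  [-1, 0, 0.0005, 0, 0, 0, 0],
])

```text
clock: 16.12
tcp_pos: [0.5375, -0.2746, 0.1084]
orientation: [0.0, 1.0, -0.0, 0.0]
wrist_force: [-0.9, 1.4, -0.4]
finger_gap: 0.0124
```

```bash
python3 st.py
```

```text
16.125 [ 0.5375 -0.2746  0.1084] [ 0.  1. -0.  0.] [-0.9378  1.4141 -0.417 ] [ 0.202   0.0087 -0.0293]
```

Emit:
carry_out([
  [-1, 0, 0.0007, 0, 0, 0, 0],
  [-1, 0, 0.0005, 0, 0, 0, 0],
])

```text
clock: 16.38
tcp_pos: [0.5376, -0.2758, 0.1084]
orientation: [0.0, 1.0, -0.0, 0.0]
wrist_force: [0.6, 0.2, -0.8]
finger_gap: 0.0125
```

```bash
python3 st.py
```

```text
16.375 [ 0.5376 -0.2758  0.1084] [ 0.  1. -0.  0.] [ 0.623   0.1824 -0.8247] [0.1965 0.039  0.0447]
```

Emit:
carry_out([
  [-1, 0, 0.001, 0, 0, 0, 0],
  [-1, 0, 0.0005, 0, 0, 0, 0],
])

```text
clock: 16.62
tcp_pos: [0.5375, -0.2769, 0.1084]
orientation: [-0.0, 1.0, 0.0, 0.0]
wrist_force: [-0.8, 2.7, 0.2]
finger_gap: 0.0124
```

```bash
python3 st.py
```

```text
16.625 [ 0.5375 -0.2769  0.1084] [-0.0005  1.      0.0001  0.0001] [-0.784   2.6757  0.2298] [ 0.697  -0.0259 -0.0189]
```

Emit:
carry_out([
  [-1, 0, 0.001, 0, 0, 0, 0],
  [-1, 0, 0.0005, 0, 0, 0, 0],
])

```text
clock: 16.88
tcp_pos: [0.5374, -0.2777, 0.1084]
orientation: [-0.001, 1.0, 0.0, 0.0]
wrist_force: [-0.2, 6.2, 1.4]
finger_gap: 0.0124
```

```bash
python3 st.py
```

```text
16.875 [ 0.5374 -0.2777  0.1084] [-0.001   1.      0.0003  0.    ] [-0.241   6.2384  1.3869] [ 1.6118 -0.0181 -0.0183]
```

Emit:
carry_out([
  [-1, 0, 0.0008, 0, 0, 0, 0],
  [-1, 0, 0, 0, 0, 0, 0],
])

```text
clock: 17.12
tcp_pos: [0.5374, -0.278, 0.1084]
orientation: [-0.001, 1.0, 0.0, 0.0]
wrist_force: [-0.3, 6.2, 1.5]
finger_gap: 0.0123
```

```bash
python3 st.py
```

```text
17.125 [ 0.5374 -0.278   0.1084] [-0.0015  1.      0.0004  0.    ] [-0.259   6.1905  1.5361] [ 1.815  -0.0222  0.09  ]
```

Home on the short stop at about 6–7 N. I'll back off, lift and inspect from above.

Emit:
carry_out([
  [-1, 0, -0.005, 0, 0, 0, 0],
  [-1, 0, -0.01, 0, 0, 0, 0],
  [-1, 0, 0, -0.02, 0, 0, 0],
  [-1, 0, 0, -0.035, 0, 0, 0],
  [-1, 0, 0, -0.04, 0, 0, 0],
  [-1, 0, 0, -0.04, 0, 0, 0],
  [-1, -0.005, 0.03, 0, 0, 0, 0],
  [-1, -0.005, 0.03, 0, 0, 0, 0],
  [-1, -0.005, 0.03, 0, 0, 0, 0],
  [-1, -0.005, 0.01, 0, 0, 0, 0],
  [-1, 0, 0, 0, 0, 0, 0],
  [-1, 0, 0, 0, 0, 0, 0],
])

```text
clock: 18.62
tcp_pos: [0.5177, -0.3635, 0.2435]
orientation: [-0.0, 1.0, 0.0, 0.0]
wrist_force: [0.2, -0.0, -0.5]
finger_gap: 0.0123
```

```bash
python3 st.py; python3 - <<'E'
from h import *
np.set_printoptions(precision=4,suppress=True)
d=snap('wrist','w9'); C=proj(d,[[.445,-.215,.012],[.569,-.370,.022],[.539,-.28,.02],[.509,-.28,.02],[.509,-.37,.02]]);print(C)
x0,y0=[int(v) for v in C[0]-[0,5]]; x0+=40
cr=cv2.resize(d['color'][y0:y0+150,x0:x0+130],None,fx=4,fy=4,interpolation=cv2.INTER_CUBIC)
print(x0,y0);cv2.imwrite('pics/c9.png',cv2.convertScaleAbs(cr,alpha=1.5)[:,:,::-1])
E
```

```text
18.625 [ 0.5177 -0.3635  0.2435] [-0.0002  1.      0.0004  0.    ] [ 0.2081 -0.01   -0.4799] [-0.0092 -0.0065  0.0377]
[[255.2231  38.1357]
 [366.038  182.0236]
 [342.525  102.4875]
 [315.4346 102.4579]
 [315.8257 181.5593]]
295 33
```

View pics/c9.png

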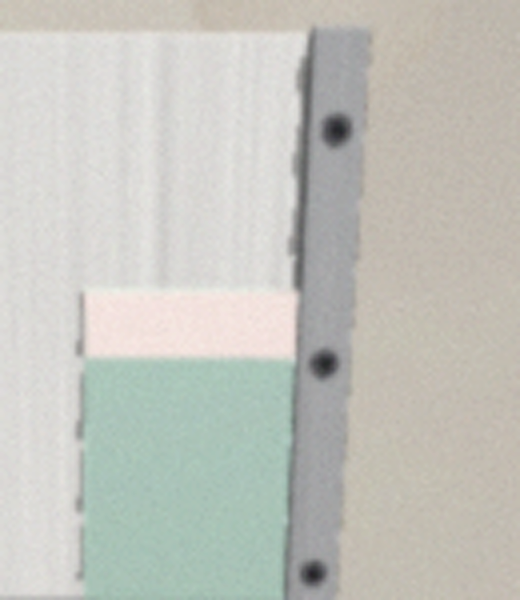

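The plate now lies flush along the long stop and down to the short stop: left edge (83,293)–(86,597), frosted top edge at v≈290. I'll check that with numbers from the edges.

```bash
python3 - <<'E'
from h import *
np.set_printoptions(precision=4,suppress=True)
d=load('w9'); a=cv2.GaussianBlur(d['color'],(3,3),0).astype(float); r=a[:,:,0]-a[:,:,1]; 
def cross(p,th):  # first subpixel crossing of th
    s=np.sign(p-th); i=np.nonzero(s[:-1]!=s[1:])[0]; return [k+(th-p[k])/(p[k+1]-p[k]) for k in i]
def fit(pts,z=.02):
    P=ray(d,np.array(pts),z)[:,:2]*1000; vx,vy,x,y=cv2.fitLine(P.astype(np.float32),cv2.DIST_HUBER,0,.01,.01).ravel(); return x,y,np.degrees(np.arctan2(vy,vx))
gl,gr,fr=[],[],[]
print('r samples', r[150,300:372:4], 'col',r[90:135:3,340])
for v in range(126,180,2):
    c=cross(r[v,300:385],-8)
    if len(c)>=2: gl.append([300+c[0],v]);gr.append([300+c[-1],v])
for u in range(320,364,2):
    c=cross(r[100:150,u],-8)
    if c: fr.append([u,100+c[0]])
print('left',fit(gl),'right',fit(gr),'frost',fit(fr))
# long-stop face above the plate: brightness step white->dark at top edge z .022
g=a.mean(2); 
P=ray(d,np.array([[295+312/4-.4,33+28/4],[295+300/4-.4,33+280/4]]),.022)*1000; print('stop top edge',P)
# green's lower end vs short stop
bt=[]
for u in range(320,362,2):
    c=cross(r[140:200,u],-8)
    if c: bt.append([u,140+c[-1]])
print('bottom',fit(bt))
T=ray(d,np.array([[295+190/4-.4,33+290/4-.4]]),.02)*1000;print('top edge',T)
E
```

```text
r samples [  1.   1.   1.   1. -13. -18. -17. -18. -17. -17. -17. -17. -18. -16.
 -17. -17. -17.  -4.] col [  0.   1.   1.   0.   0.   2.   9.  11.  10.  10.   9. -13. -18. -17.
 -17.]
left (np.float32(508.65182), np.float32(-334.41888), np.float32(89.58789)) right (np.float32(568.84656), np.float32(-335.51196), np.float32(89.89412)) frost (np.float32(537.768), np.float32(-301.47238), np.float32(-0.14097157))
stop top edge [[ 568.6596 -218.5687   22.    ]
 [ 568.7007 -280.5289   22.    ]]
bottom (np.float32(543.12354), np.float32(-372.30997), np.float32(-0.0999987))
top edge [[ 538.591  -282.7491   20.    ]]
```

Emit:
carry_out([
  [-1, -0.009, -0.0481, 0, 0, 0, 0],
  [-1, -0.009, -0.0481, 0, 0, 0, 0],
  [-1, -0.009, -0.0481, 0, 0, 0, 0],
  [-1, -0.009, -0.0481, 0, 0, 0, 0],
  [-1, -0.009, -0.0481, 0, 0, 0, 0],
  [-1, -0.009, -0.0481, 0, 0, 0, 0],
  [-1, -0.009, -0.0481, 0, 0, 0, 0],
  [-1, -0.009, -0.0481, 0, 0, 0, 0],
  [-1, -0.009, -0.0481, 0, 0, 0, 0],
  [-1, -0.0085, -0.0486, 0, 0, 0, 0],
  [-1, 0, 0, 0, 0, 0, 0.1658],
  [-1, 0, 0, 0, 0, 0, 0.1658],
  [-1, 0, 0, 0, 0, 0, 0],
  [-1, 0, 0, 0, 0, 0, 0],
  [-1, 0, 0, 0, 0, 0, 0],
])

```text
clock: 20.55
tcp_pos: [0.428, 0.1169, 0.2435]
orientation: [-0.0, 0.986, -0.164, 0.0]
wrist_force: [-0.5, 1.2, -1.4]
finger_gap: 0.0123
```

```bash
python3 st.py; python3 - <<'E'
from h import *
np.set_printoptions(precision=4,suppress=True)
w=load('w3')['color'];n=snap('wrist','w10')['color'];e=load('e3');e2=snap('side','e10');s2=snap('scene','s10');s=load('s3')
f=lambda i:cv2.cvtColor(i,cv2.COLOR_RGB2GRAY).astype(np.float32)
def best(a,b,y,x,h,wd,m=6):
    t=f(b)[y:y+h,x:x+wd]; R=cv2.matchTemplate(f(a)[y-m:y+h+m,x-m:x+wd+m],t,cv2.TM_CCOEFF_NORMED); _,v,_,l=cv2.minMaxLoc(R); return np.array(l)-m,v
print('collar wrist',best(n,w,205,275,60,90),'handle',best(n,w,240,295,70,50))
print('side rod',best(e2['color'],e['color'],180,372,22,16),'scene rod',best(s2['color'],s['color'],172,266,20,18))
E
```

```text
20.55 [0.428  0.1169 0.2435] [-0.      0.9864 -0.1644  0.0001] [-0.4525  1.204  -1.3901] [0.0325 0.0383 0.0378]
collar wrist (array([0, 0]), 0.9959195256233215) handle (array([0, 0]), 0.9909538626670837)
side rod (array([0, 0]), 0.9783586859703064) scene rod (array([0, 0]), 0.9606639742851257)
```

No slip in the grip and the rod is unchanged. I'll lower it into the rest.

Emit:
carry_out([
  [-1, -0.0004, -0.001, 0, 0, 0, 0],
  [-1, 0, 0, 0.02, 0, 0, 0],
  [-1, 0, 0, 0.02, 0, 0, 0],
  [-1, 0, 0, 0.02, 0, 0, 0],
  [-1, 0, 0, 0.02, 0, 0, 0],
  [-1, 0, 0, 0, 0, 0, 0],
  [-1, 0, 0, 0, 0, 0, 0],
])

```text
clock: 21.58
tcp_pos: [0.4284, 0.1181, 0.1641]
orientation: [-0.0, 0.986, -0.165, 0.0]
wrist_force: [0.2, -1.1, -0.1]
finger_gap: 0.0123
```

```bash
python3 st.py
```

```text
21.575 [0.4284 0.1181 0.1641] [-0.0001  0.9863 -0.165   0.0004] [ 0.1897 -1.0554 -0.144 ] [ 0.0027  0.0119 -0.0397]
```

Emit:
carry_out([
  [-1, 0, 0, 0.015, 0, 0, 0],
  [-1, 0, 0, 0.015, 0, 0, 0],
  [-1, 0, 0, 0.015, 0, 0, 0],
  [-1, 0, 0, 0.006, 0, 0, 0],
  [-1, 0, 0, 0.003, 0, 0, 0],
  [-1, 0, 0, 0, 0, 0, 0],
  [-1, 0, 0, 0, 0, 0, 0],
])

```text
clock: 22.45
tcp_pos: [0.4284, 0.1181, 0.1099]
orientation: [-0.0, 0.986, -0.165, 0.001]
wrist_force: [0.1, 0.3, -1.0]
finger_gap: 0.0124
```

```bash
python3 st.py
```

```text
22.45 [0.4284 0.1181 0.1099] [-0.0001  0.9863 -0.165   0.0005] [ 0.1191  0.3406 -0.985 ] [ 0.0339 -0.0433  0.0378]
```

Emit:
carry_out([
  [-1, 0, 0, 0.0015, 0, 0, 0],
  [-1, 0, 0, 0.001, 0, 0, 0],
  [-1, 0, 0, 0.0007, 0, 0, 0],
  [-1, 0, 0, 0, 0, 0, 0],
  [-1, 0, 0, 0, 0, 0, 0],
])

```text
clock: 23.08
tcp_pos: [0.428, 0.1181, 0.1066]
orientation: [-0.0, 0.986, -0.165, 0.0]
wrist_force: [-1.7, -0.8, 6.3]
finger_gap: 0.0124
```

```bash
python3 st.py
```

```text
23.075 [0.428  0.1181 0.1066] [-0.      0.9863 -0.165   0.0001] [-1.7249 -0.8035  6.3018] [-0.1258  0.4513 -0.0474]
```

The collar is seated on the rest. I'll release gradually, then rise.

Emit:
carry_out([
  [-0.5, 0, 0, 0, 0, 0, 0],
  [-0.3, 0, 0, 0, 0, 0, 0],
  [0, 0, 0, 0, 0, 0, 0],
  [0.5, 0, 0, 0, 0, 0, 0],
  [1, 0, 0, 0, 0, 0, 0],
  [1, 0, 0, 0, 0, 0, 0],
  [1, 0, 0, 0, 0, 0, 0],
  [1, 0, 0, 0, 0, 0, 0],
  [1, 0, 0, -0.01, 0, 0, 0],
  [1, 0, 0, -0.025, 0, 0, 0],
  [1, 0, 0, -0.035, 0, 0, 0],
  [1, 0, 0, -0.035, 0, 0, 0],
  [1, 0, 0, -0.035, 0, 0, 0],
  [1, 0, 0, -0.0035, 0, 0, 0],
  [1, 0, 0, 0, 0, 0, 0],
  [1, 0, 0, 0, 0, 0, 0],
])

```text
clock: 25.08
tcp_pos: [0.4272, 0.118, 0.2487]
orientation: [0.0, 0.986, -0.165, -0.001]
wrist_force: [0.5, -0.3, -0.6]
finger_gap: 0.0858
```

```bash
python3 st.py; python3 - <<'E'
from h import *
f=lambda i:cv2.cvtColor(i,cv2.COLOR_RGB2GRAY).astype(np.float32)
def best(a,b,y,x,h,wd,m=8):
    t=f(b)[y:y+h,x:x+wd]; R=cv2.matchTemplate(f(a)[y-m:y+h+m,x-m:x+wd+m],t,cv2.TM_CCOEFF_NORMED); _,v,_,l=cv2.minMaxLoc(R); return np.array(l)-m,round(v,3)
w=snap('wrist','w11')['color']; print('rest+tool wrist',best(w,load('w2')['color'],145,290,72,66))
e=snap('side','e11')['color'];e0=load('e3')['color'];E0=load('side0')['color']; s=snap('scene','s11')['color'];S0=load('scene0')['color']
print('tool side',best(e,E0,200,360,50,36),'tool scene',best(s,S0,192,260,48,32))
for n,(y,x,h,wd) in dict(box=(265,374,22,24),pot=(288,372,28,26),dish=(325,262,40,44),bottle=(140,270,30,22)).items(): print(n,best(e,E0,y,x,h,wd))
for n,(y,x,h,wd) in dict(bottle=(203,416,32,18),jig=(283,395,16,20)).items(): print('scene',n,best(s,S0,y,x,h,wd))
E
```

```text
25.075 [0.4272 0.118  0.2487] [ 0.0003  0.9863 -0.165  -0.0009] [ 0.4906 -0.2543 -0.561 ] [ 0.0055 -0.0376 -0.0064]
rest+tool wrist (array([1, 0]), 0.982)
tool side (array([0, 0]), 0.998) tool scene (array([0, 0]), 0.997)
box (array([0, 0]), 1.0)
pot (array([0, 0]), 1.0)
dish (array([0, 0]), 1.0)
bottle (array([0, 0]), 1.0)
scene bottle (array([0, 0]), 0.998)
scene jig (array([ 8, -7]), 0.323)
```

The tool is back as it was. I'll take one last measurement of the plate from the first vantage point.

Emit:
carry_out([
  [1, 0, 0, 0, 0, 0, -0.1658],
  [1, 0, 0, 0, 0, 0, -0.1658],
  [1, 0.009, 0.0438, 0, 0, 0, 0],
  [1, 0.009, 0.0438, 0, 0, 0, 0],
  [1, 0.009, 0.0438, 0, 0, 0, 0],
  [1, 0.009, 0.0438, 0, 0, 0, 0],
  [1, 0.009, 0.0438, 0, 0, 0, 0],
  [1, 0.009, 0.0438, 0, 0, 0, 0],
  [1, 0.009, 0.0438, 0, 0, 0, 0],
  [1, 0.009, 0.0438, 0, 0, 0, 0],
  [1, 0.009, 0.0438, 0, 0, 0, 0],
  [1, 0.009, 0.0438, 0, 0, 0, 0],
  [1, 0, 0, 0, 0, 0, 0],
  [1, 0, 0, 0, 0, 0, 0],
  [1, 0, 0, 0, 0, 0, 0],
])

```text
clock: 27.1
tcp_pos: [0.5178, -0.3187, 0.2497]
orientation: [-0.0, 1.0, 0.001, -0.0]
wrist_force: [-0.4, -0.6, -0.1]
finger_gap: 0.0856
```

```bash
python3 st.py; python3 - <<'E'
from h import *
np.set_printoptions(precision=4,suppress=True,linewidth=150)
d=snap('wrist','w12'); a=cv2.GaussianBlur(d['color'],(3,3),0).astype(float); r=a[:,:,0]-a[:,:,1]; g=d['color'].astype(float).mean(2)
C=proj(d,[[.539,-.325,.02],[.569,-.37,.022],[.539,-.37,.022],[.569,-.325,.022]]); print(C)
cu,cv=C[0].round().astype(int)
def cross(p,th):
    s=np.sign(p-th); i=np.nonzero(s[:-1]!=s[1:])[0]; return [k+(th-p[k])/(p[k+1]-p[k]) for k in i]
def fit(pts,z=.02):
    P=ray(d,np.array(pts),z)[:,:2]*1000; vx,vy,x,y=cv2.fitLine(P.astype(np.float32),cv2.DIST_HUBER,0,.01,.01).ravel(); return x,y,np.degrees(np.arctan2(vy,vx))
gl,gr,bt,fr=[],[],[],[]
for v in range(cv-12,cv+32,2):
    c=cross(r[v,cu-45:cu+45],-8); gl.append([cu-45+c[0],v]);gr.append([cu-45+c[-1],v])
for u in range(cu-20,cu+20,2):
    c=cross(r[cv-40:cv+55,u],-8); fr.append([u,cv-40+c[0]]);bt.append([u,cv-40+c[-1]])
print('left',fit(gl),'right',fit(gr),'frost',fit(fr),'bottom',fit(bt))
print('column profile through short stop', [g[v,cu-15:cu+15].mean().round() for v in range(cv+30,cv+60)])
print('row profile through long stop',[g[cv-5:cv+20,u].mean().round() for u in range(cu+15,cu+45)])
E
```

```text
27.1 [ 0.5178 -0.3187  0.2497] [-0.0003  1.      0.0006 -0.0002] [-0.4419 -0.5557 -0.1039] [ 0.0002 -0.0097  0.0092]
[[340.4562 180.3446]
 [363.5971 215.5577]
 [339.7955 215.5131]
 [365.2689 180.7775]]
left (np.float32(508.84137), np.float32(-336.21463), np.float32(89.94444)) right (np.float32(568.8175), np.float32(-336.3788), np.float32(-89.894)) frost (np.float32(532.21985), np.float32(-301.74588), np.float32(0.05266074)) bottom (np.float32(539.42053), np.float32(-372.16745), np.float32(-0.658042))
column profile through short stop [np.float64(115.0), np.float64(116.0), np.float64(116.0), np.float64(116.0), np.float64(115.0), np.float64(113.0), np.float64(107.0), np.float64(106.0), np.float64(103.0), np.float64(103.0), np.float64(102.0), np.float64(97.0), np.float64(92.0), np.float64(88.0), np.float64(88.0), np.float64(92.0), np.float64(98.0), np.float64(96.0), np.float64(83.0), np.float64(77.0), np.float64(79.0), np.float64(81.0), np.float64(81.0), np.float64(81.0), np.float64(82.0), np.float64(83.0), np.float64(85.0), np.float64(92.0), np.float64(109.0), np.float64(118.0)]
row profile through long stop [np.float64(116.0), np.float64(116.0), np.float64(117.0), np.float64(116.0), np.float64(116.0), np.float64(116.0), np.float64(116.0), np.float64(116.0), np.float64(114.0), np.float64(101.0), np.float64(85.0), np.float64(95.0), np.float64(101.0), np.float64(101.0), np.float64(103.0), np.float64(106.0), np.float64(105.0), np.float64(105.0), np.float64(105.0), np.float64(105.0), np.float64(105.0), np.float64(106.0), np.float64(108.0), np.float64(115.0), np.float64(120.0), np.float64(121.0), np.float64(121.0), np.float64(121.0), np.float64(120.0), np.float64(121.0)]
```

```bash
python3 -c "from workcell import env; print(env.hand_in())"
```

```text
the job is handed in; nothing more can be done
None
```

I lifted the nudger out of its rest by the handle and pressed the plate's long edge flush on the long stop (about 5 N). I then slid the plate about 11 mm along and pressed its short edge on the short stop (about 6–7 N, a little over the 5 N asked). After that I hung the tool back in its rest and handed the job in at about 27 s.

Last checks:
- **Plate:** it is square to within about 0.1° by its side edges and frost line. Its long edge is at x = 568.8 mm, against about 568.7 mm for the stop face. No bright gap shows at the short stop.
- **Tool and bystanders:** the tool, bottle, box, pot and dish all match their first images to within 1 pixel. The gripper is open and touching nothing.

Three readings disagreed or failed:
- The plate's lower edge reads y ≈ -372 mm, against my first estimate of -370 mm for the short stop. That is within the 2 mm calibration.
- A line fitted to that lower edge gave -0.66°. It is less reliable there because it is grey-green against the grey stop.
- An image match on the jig failed because the patch included the area where the plate had moved.

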